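Set the stock tags on the specimen board

TASK

Each of the four bins on the white board has its own hinged tag standing in front of it. With the fingertips, push over the tags that are wrong, so that the tags of the bins whose carrier is full (vials in all six sockets) lean towards their bins with the ring face up, and all the other tags lean away from their bins, towards the robot, with the bar face up. Lift nothing, and leave the carriers and all the other loose things untouched where they stand.

Things in the scene. Friction and masses are not known exactly. Their poses are not given: they have to be found in the camera images.
- board: fixed white board, 240 mm (its x) by 420 mm (y), 12 mm thick; origin at the centre of its underside, x points from the tags to the bins, away from the robot. Four bins in a row at x = 65 mm, y = -150, -50, 50, 150 mm, each 80 (x) by 88 mm (y), 3 mm walls, rims 47 mm above the bench. The tags' hinges lie along x = -60 mm, one straight before each bin; the strip around them is bare, but for two loose vials.
- tag_a (a joint): hinged tag, a white plate 46 mm wide, 5 mm thick, reaching 55 mm up from its hinge pin (parallel to the board's y); 40 g. 0 rad = at its stop, leaning 35 degrees towards the robot, bar face up; 0.611 upright; 1.222 = at its stop, leaning 35 degrees towards its bin, ring face up. Nearly free: once past upright it sinks to the stop by itself in about 1 s. At a stop its tip is 32 mm beside and 45 mm above the pin.
- tag_a_hinge (a point): the middle of this tag's hinge pin, 30 mm above the bench; axes as the board's. Small aluminium ears, up to 6 mm above the pin, stand 28 mm to either side; the near wall of the bin is 85 mm from the pin
- tag_a_bin (a point): centre of the inner floor of the bin that this tag belongs to, 15 mm above the bench, 125 mm beyond the hinge
- tag_b (a joint): hinged tag, a white plate 46 mm wide, 5 mm thick, reaching 55 mm up from its hinge pin (parallel to the board's y); 40 g. 0 rad = at its stop, leaning 35 degrees towards the robot, bar face up; 0.611 upright; 1.222 = at its stop, leaning 35 degrees towards its bin, ring face up. Nearly free: once past upright it sinks to the stop by itself in about 1 s. At a stop its tip is 32 mm beside and 45 mm above the pin.
- tag_b_hinge (a point): the middle of this tag's hinge pin, 30 mm above the bench; axes as the board's. Small aluminium ears, up to 6 mm above the pin, stand 28 mm to either side; the near wall of the bin is 85 mm from the pin
- tag_b_bin (a point): centre of the inner floor of the bin that this tag belongs to, 15 mm above the bench, 125 mm beyond the hinge
- tag_c (a joint): hinged tag, a white plate 46 mm wide, 5 mm thick, reaching 55 mm up from its hinge pin (parallel to the board's y); 40 g. 0 rad = at its stop, leaning 35 degrees towards the robot, bar face up; 0.611 upright; 1.222 = at its stop, leaning 35 degrees towards its bin, ring face up. Nearly free: once past upright it sinks to the stop by itself in about 1 s. At a stop its tip is 32 mm beside and 45 mm above the pin.
- tag_c_hinge (a point): the middle of this tag's hinge pin, 30 mm above the bench; axes as the board's. Small aluminium ears, up to 6 mm above the pin, stand 28 mm to either side; the near wall of the bin is 85 mm from the pin
- tag_c_bin (a point): centre of the inner floor of the bin that this tag belongs to, 15 mm above the bench, 125 mm beyond the hinge
- tag_d (a joint): hinged tag, a white plate 46 mm wide, 5 mm thick, reaching 55 mm up from its hinge pin (parallel to the board's y); 40 g. 0 rad = at its stop, leaning 35 degrees towards the robot, bar face up; 0.611 upright; 1.222 = at its stop, leaning 35 degrees towards its bin, ring face up. Nearly free: once past upright it sinks to the stop by itself in about 1 s. At a stop its tip is 32 mm beside and 45 mm above the pin.
- tag_d_hinge (a point): the middle of this tag's hinge pin, 30 mm above the bench; axes as the board's. Small aluminium ears, up to 6 mm above the pin, stand 28 mm to either side; the near wall of the bin is 85 mm from the pin
- tag_d_bin (a point): centre of the inner floor of the bin that this tag belongs to, 15 mm above the bench, 125 mm beyond the hinge
- carrier_full_1: loose white vial carrier lying in one of the bins, 66 x 70 mm block 26 mm tall with six sockets, origin at the centre of its underside; full: six capped vials, tops 46 mm above its underside
- carrier_full_2: loose white vial carrier lying in one of the bins, 66 x 70 mm block 26 mm tall with six sockets, origin at the centre of its underside; full: six capped vials, tops 46 mm above its underside
- carrier_part: loose white vial carrier lying in one of the bins, 66 x 70 mm block 26 mm tall with six sockets, origin at the centre of its underside; not full: only two of six sockets hold capped vials, tops 46 mm above its underside
- carrier_empty: loose white vial carrier lying in one of the bins, 66 x 70 mm block 26 mm tall with six sockets, origin at the centre of its underside; empty: six open sockets
- vial_tall: loose closed vial, 18 mm wide, 45 mm tall, standing on the board in the middle of the tag row, between two tags; origin at the centre of its underside
- vial_short: loose closed vial, 22 mm wide, 36 mm tall, standing on the board near its robot-side edge, between two tags' columns; origin at the centre of its underside
- sample_cup: loose white open cup, 68 mm wide, 50 mm tall, on the bench to the robot's right of the board; origin at the centre of its underside
- specimen_jar: loose jar, 60 mm wide, 75 mm tall, on the bench to the robot's left of the board; origin at the centre of its underside
- slide_box: loose slide box, 85 x 100 mm, 35 mm tall, on the bench to the robot's left of the board; origin at the centre of its underside
- oil_bottle: loose bottle, 44 mm wide, 90 mm tall, on the bench to the robot's right of the board; origin at the centre of its underside
- timer: loose timer, 60 x 75 mm, 22 mm tall, on the bench near the robot on its right; origin at the centre of its underside
Not all that is in view belongs to the job. What is shaped like the specimen_jar but purple or red is not meant.

How it is judged:
At the end, for the whole second after the job is handed in: The two tags before the bins with a full carrier rest leaning towards their bins (joint above 1.12 rad), the other two rest leaning towards the robot (joint below 0.10 rad), all at rest; the carriers and the loose things stand upright within 20 mm of where they were (((horizontal distance between any of carrier_full_1, carrier_full_2 and tag_a_bin below 0.04 m and value of joint tag_a above 1.12 rad) or (not (horizontal distance between any of carrier_full_1, carrier_full_2 and tag_a_bin below 0.04 m) and value of joint tag_a below 0.1 rad)) and velocity of joint tag_a between -0.1 and 0.1 rad/s and ((horizontal distance between any of carrier_full_1, carrier_full_2 and tag_b_bin below 0.04 m and value of joint tag_b above 1.12 rad) or (not (horizontal distance between any of carrier_full_1, carrier_full_2 and tag_b_bin below 0.04 m) and value of joint tag_b below 0.1 rad)) and velocity of joint tag_b between -0.1 and 0.1 rad/s and ((horizontal distance between any of carrier_full_1, carrier_full_2 and tag_c_bin below 0.04 m and value of joint tag_c above 1.12 rad) or (not (horizontal distance between any of carrier_full_1, carrier_full_2 and tag_c_bin below 0.04 m) and value of joint tag_c below 0.1 rad)) and velocity of joint tag_c between -0.1 and 0.1 rad/s and ((horizontal distance between any of carrier_full_1, carrier_full_2 and tag_d_bin below 0.04 m and value of joint tag_d above 1.12 rad) or (not (horizontal distance between any of carrier_full_1, carrier_full_2 and tag_d_bin below 0.04 m) and value of joint tag_d below 0.1 rad)) and velocity of joint tag_d between -0.1 and 0.1 rad/s and distance of each of carrier_full_1, carrier_full_2, carrier_part, carrier_empty, vial_tall, vial_short, sample_cup, specimen_jar, slide_box, oil_bottle, timer from where it was at the start of the episode below 0.02 m and angle between each of carrier_full_1, carrier_full_2, carrier_part, carrier_empty, vial_tall, vial_short, sample_cup, specimen_jar, slide_box, oil_bottle, timer's own z axis and vertical below 0.3 rad); the robot touches nothing.
It fails at once if a vial carrier is lifted, carried, pushed away (over 20 mm) or tipped (distance of any of carrier_full_1, carrier_full_2, carrier_part, carrier_empty from where it was at the start of the episode above 0.02 m or angle between any of carrier_full_1, carrier_full_2, carrier_part, carrier_empty's own z axis and vertical above 0.3 rad).
It fails at once if another loose thing is lifted, carried, pushed away (over 20 mm) or tipped (distance of any of vial_tall, vial_short, sample_cup, specimen_jar, slide_box, oil_bottle, timer from where it was at the start of the episode above 0.02 m or angle between any of vial_tall, vial_short, sample_cup, specimen_jar, slide_box, oil_bottle, timer's own z axis and vertical above 0.3 rad).
It fails at once if the fingers press on a vial carrier or another loose thing (contact force between the fingers and carrier_full_1 above 3 N or contact force between the fingers and carrier_full_2 above 3 N or contact force between the fingers and carrier_part above 3 N or contact force between the fingers and carrier_empty above 3 N or contact force between the fingers and vial_tall above 3 N or contact force between the fingers and vial_short above 3 N or contact force between the fingers and sample_cup above 3 N or contact force between the fingers and specimen_jar above 3 N or contact force between the fingers and slide_box above 3 N or contact force between the fingers and oil_bottle above 3 N or contact force between the fingers and timer above 3 N).
It also fails if it takes over 48 s, if anything falls off the work surface, if the arm or the gripper's body presses on something with over 40 N, if the wrist force passes 120 N, or if a joint passes its speed limit or range.

ROBOT

A 6-joint arm with a two-finger parallel gripper is mounted at the origin on the work surface. World frame = base frame: x ahead of the robot, y to its left, z up, the work surface at z = 0. Lengths are in m, angles in rad, forces in N, time in s.
With the tool pointing down it reaches from about 0.4 to 0.825 m from the base axis. Payload 7 kg.
Tool frame: the origin (TCP) lies between the finger pads; the fingertips stand 22 mm ahead of it and the grasp point (between the pads) lies 3 mm ahead of it (arm.tip_reach is the distance from the TCP to the fingertips, in m); z points along the fingers, y is the line along which they close (so a half turn about z gives the same grasp; the last joint's range is limited). The gripper opens to 88 mm and grips with 3 to 60 N. Pads are 19 mm wide; open, the fingers measure 130 mm over their backs; the gripper's body (78 mm by 193 mm) begins 47 mm behind the grasp point.
Start: joints at [-1.057, 0.359, 0.012, 0, -1.224, -0.288], TCP at [0.151, -0.658, 0.249] pointing down, gripper open.
Joint ranges: [-3.07, 3.07], [-1.43, 2.12], [-1.02, 1.25], [-3.03, 1.67], [-3.05, -0], [-3.03, 3.03]. Speed limits (rad/s): [2.39, 2.39, 3.01, 3.14, 3.14, 3.14].

INTERFACE

Orientations are given as [roll, pitch, yaw] about the fixed x, y, z axes, in that order (R = Rz(yaw) Ry(pitch) Rx(roll)).
In Python, from station import arm, viewer gives the robot as it stands. The module is installed in compiled form; this text tells all that it offers.
- The arm moves only by the tool apply_moves, never from a script. Its argument "commands" is a list that holds one entry, the list of rows, each a list of 5 numbers: the closure, from -1 (fully open) to 1 (shut), then the shift along the world's x, y, z as a fraction of full scale, then the turn about the world's z as a fraction of full scale. In form: [[[fingers, tx, ty, tz, yaw], ...]]. A call has 1 to 12 rows; each row shifts and turns the commanded pose from where the row before left it; what a row does not reach is not made up. Full scale, the value 1, is 20 cm for a shift and pi rad for a turn. A row lasts 1/10 s, in which the tool goes at most 50 mm and 8.59 degrees, less where a joint would pass 70% of its speed; a pose out of reach is approached as far as the arm can. A call with a number of a shift or a turn outside -1 to 1 is refused whole. A call with a gripper value outside its range is refused whole. The fingers move at their own pace and stop on an object; "force" is the grip in N (left out, the last holds). Time passes only in rows, so rows that do not move let the fingers close. It gives the time, the measured TCP pose, the force, the opening and the grip force at its end, in the units of the state.
- arm.get_state(): the state, without advancing time (a new reading comes with each control period).
- viewer.grab_frame(name): name is "scene" or "top"; returns a dict with "image" (480x640x3 uint8, blue, green, red), "mtx" (3x3 intrinsics, pixels), "k1" (the pictures are not rectified: a ray, as slopes to the right and down, at radius r is drawn at 1 + k1 r^2 times it, then the intrinsics apply), "rvec" (rotation vector, rad) and "tvec" (3), from world to camera coordinates, as OpenCV has them. Camera axes: x right, y down, z forward; pixel columns grow to the right and rows downward; lengths in m; the calibration is good to about 2 mm. A picture is of the moment at which its call begins. There is no depth.
- arm.job_done(): hands the job in; it is judged then, once.
The state is a dict: "t": time; "q": joint angles; "qd": joint speeds; "joint_efforts": joint torques, N m; "eef_pos": TCP position; "ee_rot": TCP orientation; "force": force on the tool from outside, world axes, zero at the start; "moment": the same for the moment, N m; "width": finger opening in m; "gripper_force": force on a finger pad.
Only numpy, scipy, OpenCV 4.12 (cv2) and the standard library are available. Lean on these libraries where they do the work, as an engineer would, in place of code of your own. Each camera call takes 0.05 s, during which the arm holds its last target. There are 200 camera calls.

## Working session

There is one attempt and no reset: what is moved stays moved. The work goes in short steps, Python scripts to look and compute and a tool call to move; the robot and the scene stay as the last step left them, time stands still between calls to the robot, and variables do not carry over. Pictures are saved under pics/ and viewed, at most 10 in all, crops included, and the job is handed in when it is done.

Besides the shell and the picture viewer there is one more tool, called after "Request:" as name(argument=value, ...) on one line, values as JSON. apply_moves: Moves the arm, as the interface text tells. Shift numbers are shares of 20 cm and turn numbers shares of pi rad, none past 1 either way. Its arguments: {"type":"object","properties":{"commands":{"type":"array","items":{"type":"array","items":{"type":"array","items":{"type":"number"}}}},"force":{"type":"number"}},"required":["commands"]}

```bash
mkdir -p pics; cat > h.py <<'E'
import cv2,numpy as np
from station import arm,viewer
def grab(n,save=None):
    f=viewer.grab_frame(n)
    if save: cv2.imwrite('pics/'+save,f['image'])
    return f
def D(f): return np.array([f['k1'],0,0,0,0],float)
def ray(f,uv,z):
    # the model: distorted = ideal*(1+k1 r^2), same as OpenCV k1
    p=cv2.undistortPoints(np.array(uv,float).reshape(-1,1,2),np.array(f['mtx']),D(f)).reshape(-1,2)
    R=cv2.Rodrigues(np.array(f['rvec'],float))[0];t=np.array(f['tvec'],float).ravel()
    c=-R.T@t; d=np.c_[p,np.ones(len(p))]@R
    return c+d*((z-c[2])/d[:,2])[:,None]
def proj(f,P): return cv2.projectPoints(np.array(P,float).reshape(-1,3),np.array(f['rvec'],float),np.array(f['tvec'],float),np.array(f['mtx']),D(f))[0].reshape(-1,2)
E
python3 - <<'E'
from h import *
for n in('scene','top'):
    f=grab(n,n+'0.png');R=cv2.Rodrigues(np.array(f['rvec']))[0];print(n,-R.T@np.array(f['tvec']).ravel(),f['k1'])
s=arm.get_state();print(s['t'],s['eef_pos'],s['ee_rot'],s['width'],arm.tip_reach)
E
```

```text
scene [ 1.36785167 -0.31863074  0.8334818 ] -0.11340507062177414
top [ 0.431895   -0.02049821  1.34283777] -0.17246333224557545
0.1 [ 0.15101692 -0.65749384  0.24771935] [ 3.14010985e+00 -1.54008924e-04 -2.91588147e+00] 0.08774002297829292 0.022
```

View pics/top0.png

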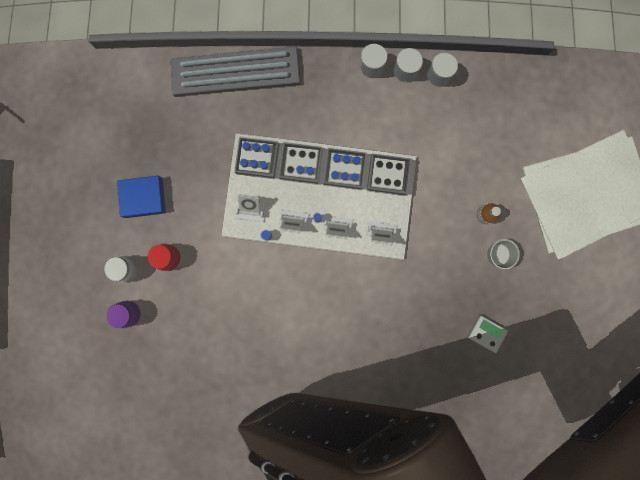

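View pics/scene0.png

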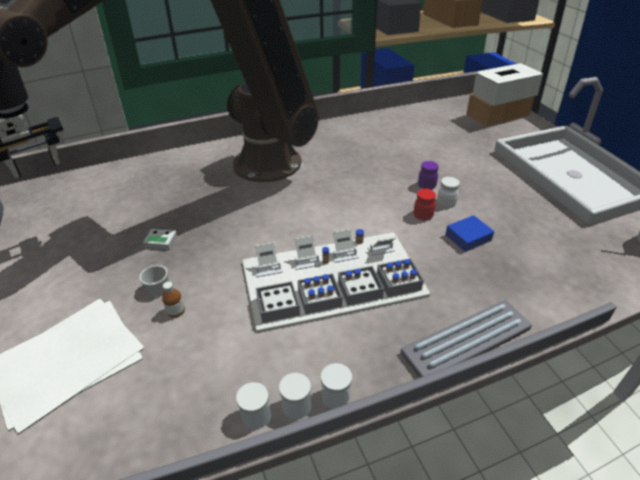

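The top picture shows the bins, left to right at about (256,157), (301,161), (346,167), (389,173): full, part, full, empty. The tags at (249,206), (294,220), (339,227) and (383,232) look like ring, bar, bar, bar. I'll enlarge this to confirm and measure the board.

```bash
python3 - <<'E'
from h import *
f=grab('top');im=f['image']
cv2.imwrite('pics/c1.png',cv2.resize(im[125:265,215:425],None,fx=3.8,fy=3.8,interpolation=cv2.INTER_CUBIC))
# board outline: light or enclosed; take hull of bright mask component
hsv=cv2.cvtColor(im,cv2.COLOR_BGR2HSV)
m=((hsv[...,2]>165)&(hsv[...,1]<50)).astype(np.uint8);m[:120]=0;m[270:]=0;m[:,:210]=0;m[:,430:]=0
m=cv2.morphologyEx(m,cv2.MORPH_OPEN,np.ones((3,3)))
pts=cv2.findNonZero(m);h=cv2.convexHull(pts)
P=ray(f,h.reshape(-1,2),0.012)[:,:2].astype(np.float32)
r=cv2.minAreaRect(P);print(r,cv2.boxPoints(r))
m2=((hsv[...,0]>100)&(hsv[...,0]<130)&(hsv[...,1]>120)).astype(np.uint8)
n,l,st,c=cv2.connectedComponentsWithStats(m2)
for i in range(1,n):
    if st[i,4]>8 and c[i,1]<260 and 215<c[i,0]<425:print(c[i],st[i,4])
E
```

```text
((0.5991798043251038, -0.0018261075019836426), (0.4180058538913727, 0.23785990476608276), 83.64812469482422) [[ 0.45785707 -0.19638827]
 [ 0.69425684 -0.22270373]
 [ 0.74050254  0.19273606]
 [ 0.50410277  0.21905151]]
[245.45945946 145.32432432] 37
[255.16216216 146.2972973 ] 37
[265.1   147.375] 40
[336.5        157.16666667] 36
[346.1025641  158.53846154] 39
[356.1025641  159.71794872] 39
[243.28205128 162.1025641 ] 39
[253.12820513 163.12820513] 39
[263.075 164.2  ] 40
[299.56756757 168.94594595] 37
[309.5 170. ] 38
[334.57142857 174.22857143] 35
[344.22222222 175.52777778] 36
[354.18421053 176.68421053] 38
[317.11627907 216.88372093] 43
[265.62121212 234.77272727] 66
```

View pics/c1.png

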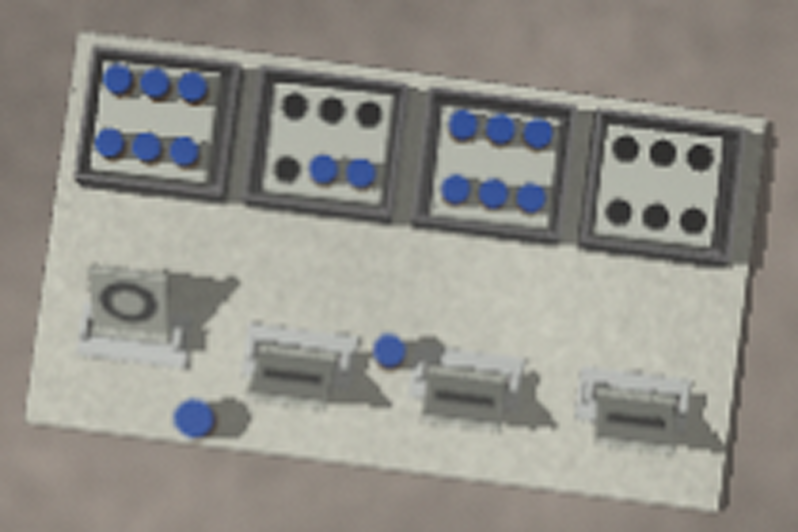

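The crop shows bins 1 and 3 full, bin 2 partly full and bin 4 empty. Tag 1 is ring up, which is right. Tags 2 and 4 are bar up, also right. Tag 3 at about (339,227) is bar up before a full bin, so it is the only wrong one. I'll check its pose in both views.

```bash
python3 - <<'E'
from h import *
c=np.array([.5992,-.0018]);a=-.111;e=np.array([np.cos(a),np.sin(a)]);n=np.array([-e[1],e[0]])
W=lambda x,y,z:[*(c+x*e+y*n),z]
f=grab('top');g=grab('scene')
v=ray(f,[(317.1,216.9),(265.6,234.8)],.05)[:,:2]-c
print('vials in board',v@e,v@n)
P=[W(-60,0,0)]
P=[W(-.06,-.05+s,.03) for s in(-.028,.028)]+[W(-.092,-.05+s,.075) for s in(-.023,.023)]+[W(x,y,.012) for x in(-.12,.12) for y in(-.21,.21)]
out=[]
for k in(f,g):
    im=k['image'].copy();p=proj(k,P);print(p[:4].round(1).tolist())
    S=4;cx,cy=p[:4].mean(0).round().astype(int)
    cr=cv2.resize(im[cy-60:cy+60,cx-50:cx+50],None,fx=S,fy=S,interpolation=cv2.INTER_CUBIC)
    for q in p: cv2.circle(cr,tuple(int(t) for t in ((q-[cx-50,cy-60]+.5)*S)),3,(0,0,255),1)
    out.append(cr)
cv2.imwrite('pics/c2.png',np.hstack(out))
for x in(-.15,-.05):print(x,W(x,-.05,0)[:2])
E
```

```text
vials in board [-0.05307044 -0.10676032] [-0.00387811  0.1035949 ]
[[349.7, 225.0], [324.9, 221.8], [346.4, 237.8], [325.2, 235.1]]
[[296.9, 259.5], [318.4, 255.5], [295.3, 237.7], [313.0, 234.5]]
-0.15 [np.float64(0.4445845165015614), np.float64(-0.03487646085275848)]
-0.05 [np.float64(0.5439690987711762), np.float64(-0.04595368104079111)]
```

View pics/c2.png

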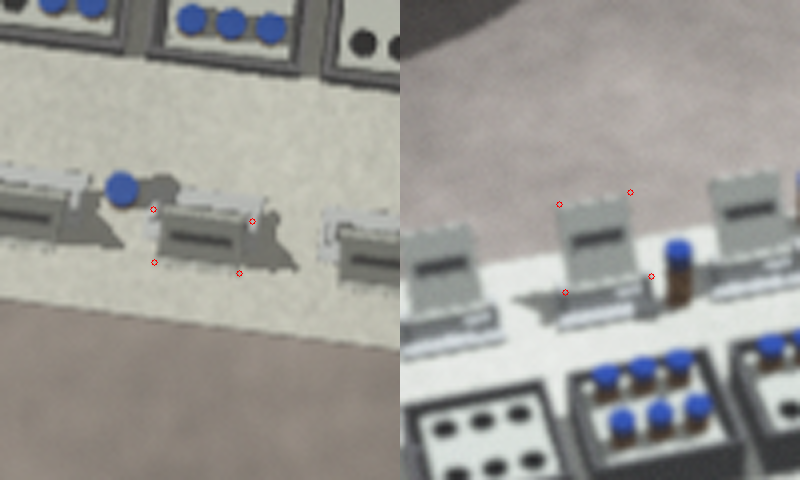

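The crop shows the tag about 1.5 px (3–4 mm) right of and above my projection. I'll shift the aim to match, which also gives more room to the tall vial. Next I move to a point in front of tag 3, fingers shut.

Request:
apply_moves(commands=[[[1, 0.15, 0.18, 0, -0.027], [1, 0.15, 0.18, 0, -0.027], [1, 0.15, 0.18, 0, -0.027], [1, 0.15, 0.18, 0, -0.026], [1, 0.15, 0.18, 0, 0], [1, 0.15, 0.18, 0, 0], [1, 0.15, 0.18, 0, 0], [1, 0.15, 0.18, 0, 0], [1, 0.07, 0.2, 0, 0], [1, 0.07, 0.2, 0, 0], [1, 0.07, 0.2, 0, 0], [1, 0, 0, 0, 0]]])

```text
t: 1.45
eef_pos: [0.4344, -0.2463, 0.2489]
ee_rot: [3.141, 0.001, 3.036]
force: [0.3, -0.2, -0.2]
width: 0.0013
gripper_force: 0.0
```

Request:
apply_moves(commands=[[[1, 0.01, 0.2, 0, 0], [1, 0.01, 0.2, 0, 0], [1, 0.01, 0.2, 0, 0], [1, 0, 0.2, 0, 0], [1, 0, 0.2, 0, 0], [1, 0, 0, -0.2, 0], [1, 0, 0, -0.2, 0], [1, 0, 0, -0.2, 0], [1, 0, 0, -0.15, 0], [1, 0, 0, -0.1, 0], [1, 0, 0, 0, 0], [1, 0, 0, 0, 0]]])

```text
t: 2.65
eef_pos: [0.4393, -0.0502, 0.0789]
ee_rot: [-3.141, -0.0, 3.031]
force: [0.4, -0.2, 0.8]
width: 0.0001
gripper_force: 0.0
```

```bash
python3 - <<'E'
from h import *
g=grab('scene');im=g['image'][190:300,200:400]
cv2.imwrite('pics/c3.png',cv2.resize(im,None,fx=4,fy=4,interpolation=cv2.INTER_CUBIC))
s=arm.get_state();print(s['eef_pos'],s['ee_rot'],s['force'])
E
```

```text
[ 0.43987204 -0.04991204  0.07950411] [3.14139778e+00 1.10645676e-03 3.03131034e+00] [0.55023036 0.57853289 0.85668273]
```

View pics/c3.png

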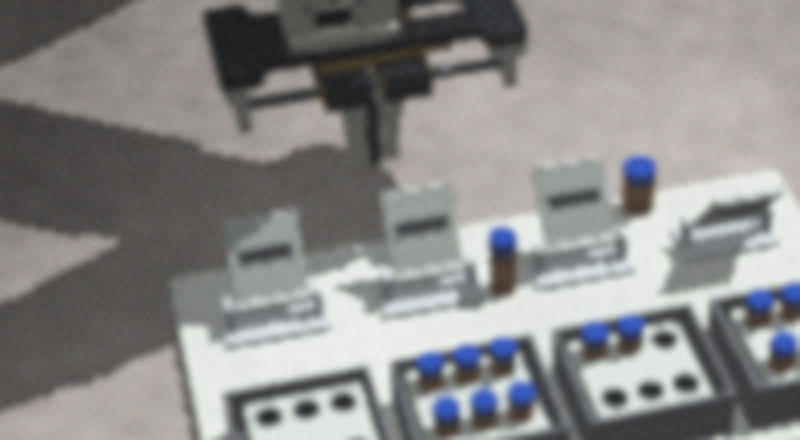

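The fingers stand in front of tag 3, slightly right of its centre, and the tall vial is clear on the other side. I'll nudge 8 mm left and 5 mm down, then push along the board's x.

Request:
apply_moves(commands=[[[1, 0, 0.04, -0.025, 0], [1, 0.05, -0.005, 0, 0], [1, 0.05, -0.006, 0, 0], [1, 0.05, -0.005, 0, 0], [1, 0.05, -0.006, 0, 0], [1, 0.05, -0.005, 0, 0], [1, 0.05, -0.006, 0, 0], [1, 0.05, -0.005, 0, 0], [1, 0.05, -0.006, 0, 0], [1, 0.05, -0.005, 0, 0], [1, 0.05, -0.006, 0, 0], [1, 0, 0, 0, 0]]])

```text
t: 3.9
eef_pos: [0.5365, -0.0529, 0.0729]
ee_rot: [-3.141, -0.007, 3.03]
force: [-10.8, 5.6, 8.5]
width: 0.0004
gripper_force: 7.1
```

```bash
python3 - <<'E'
from h import *
g=grab('scene');im=g['image'][190:300,200:400]
cv2.imwrite('pics/c4.png',cv2.resize(im,None,fx=4,fy=4,interpolation=cv2.INTER_CUBIC))
E
```

```text
(no output)
```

View pics/c4.png

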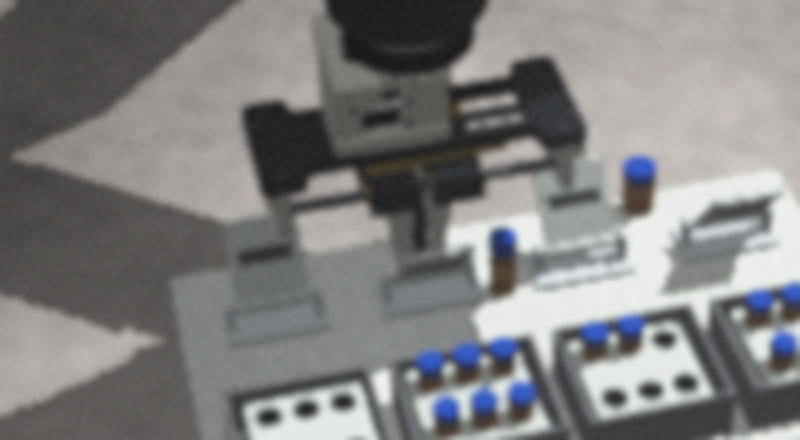

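The tag now leans to its bin and the fingers press lightly on it at its stop. The vial hasn't moved. I'll retreat along the same line, then go up.

Request:
apply_moves(commands=[[[1, -0.1, 0.011, 0, 0], [1, -0.1, 0.011, 0, 0], [1, -0.1, 0.011, 0, 0], [1, -0.1, 0.011, 0, 0], [1, -0.1, 0.011, 0, 0], [1, 0, 0, 0.2, 0], [1, 0, 0, 0.2, 0], [1, 0, 0, 0.2, 0], [1, 0, 0, 0.2, 0], [1, 0, -0.2, 0, 0], [1, 0, -0.2, 0, 0], [1, 0, -0.2, 0, 0]]])

```text
t: 5.15
eef_pos: [0.4396, -0.1629, 0.2345]
ee_rot: [3.141, 0.002, 3.033]
force: [0.7, 0.2, 0.1]
width: 0.0004
gripper_force: 0.0
```

Request:
apply_moves(commands=[[[1, 0, -0.2, 0, 0], [1, 0, -0.2, 0, 0], [1, 0, -0.2, 0, 0], [1, 0, 0, 0, 0], [1, 0, 0, 0, 0], [1, 0, 0, 0, 0], [1, 0, 0, 0, 0], [1, 0, 0, 0, 0]]])

```text
t: 5.95
eef_pos: [0.4394, -0.281, 0.2339]
ee_rot: [3.142, 0.001, 3.033]
force: [-0.7, 1.1, 0.9]
width: 0.0004
gripper_force: 0.0
```

```bash
python3 - <<'E'
from h import *
im=grab('top')['image']
cv2.imwrite('pics/c5.png',cv2.resize(im[125:265,215:425],None,fx=3.8,fy=3.8,interpolation=cv2.INTER_CUBIC))
print(arm.get_state()['force'])
E
```

```text
[ 0.42521958 -0.9055301  -0.42653843]
```

View pics/c5.png

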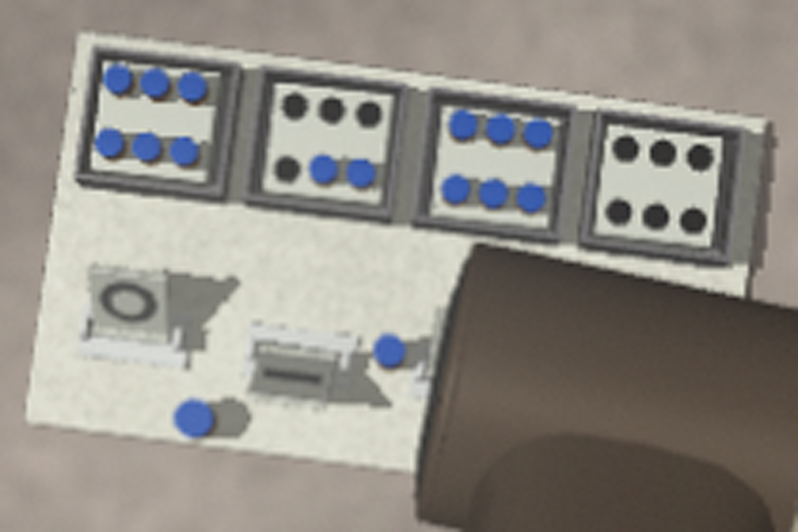

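The vials are unmoved, but the arm hides tags 3 and 4. I'll move farther right and look once more.

Request:
apply_moves(commands=[[[1, -0.05, -0.2, 0, 0], [1, -0.05, -0.2, 0, 0], [1, -0.05, -0.2, 0, 0], [1, -0.05, -0.2, 0, 0], [1, -0.05, -0.2, 0, 0], [1, -0.05, -0.2, 0, 0], [1, 0, 0, 0, 0], [1, 0, 0, 0, 0], [1, 0, 0, 0, 0]]])

```text
t: 6.9
eef_pos: [0.3794, -0.521, 0.2335]
ee_rot: [3.141, -0.0, 3.032]
force: [-0.3, -0.7, -0.3]
width: 0.0006
gripper_force: 0.0
```

```bash
python3 - <<'E'
from h import *
im=grab('top')['image']
cv2.imwrite('pics/c6.png',cv2.resize(im[125:265,215:425],None,fx=3.8,fy=3.8,interpolation=cv2.INTER_CUBIC))
E
```

```text
(no output)
```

View pics/c6.png

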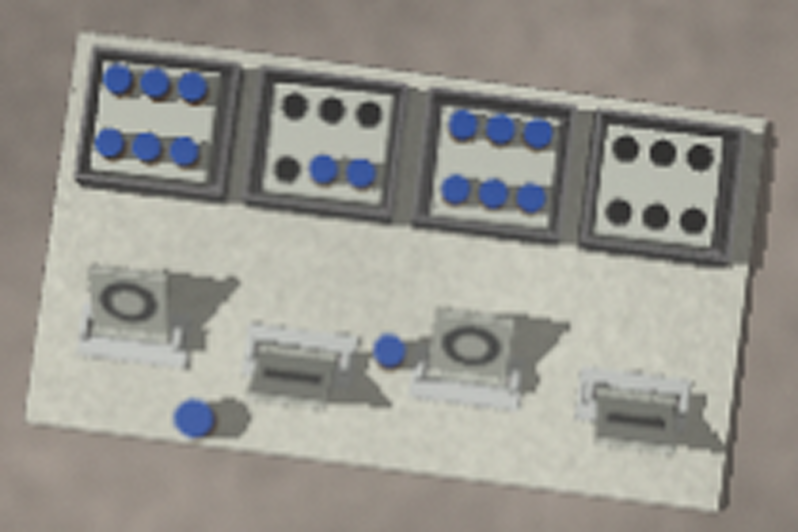

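The tags now read ring, bar, ring, bar, matching full, part, full, empty, and nothing else has moved.

```bash
python3 -c "
from station import arm
print(arm.job_done())"
```

```text
the job is handed in; nothing more can be done
None
```

I pushed over the one wrong tag (the third from the robot's left) and handed the job in; the tags now read ring, bar, ring, bar before the full, part-full, full and empty bins, with nothing on the board seen to move, though no verdict was returned.

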